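Lock a stain sample bottle into the bench shaker

TASK

One of the three sample bottles in the rack has been left with its flip cap open. Press that cap fully shut while the bottle stands in the rack, then lift this bottle out, lower it upright into the shaker's bayonet socket with its lugs in the slots, push it down against the spring and twist it a quarter turn clockwise (seen from above) to the stop. Finish holding it there: still gripped, locked round and pressed fully home against the spring; do not let go, and leave the other bottles and the things on the bench where they are.

Things in the scene. Friction and masses are not known exactly. Their poses are not given: they have to be found in the camera images.
- bottle: white plastic sample bottle whose grey flip cap is open; 98 mm tall with the cap shut, 0.08 to 0.18 kg. Origin: centre of its underside; z up. From 0 to 45 mm up it is a round barrel 35 mm across; from 45 to 90 mm a square body 34 x 34 mm with sides along its x and y (grip here, across y); on top the cap, 34 x 34 x 8 mm. Half a turn about z gives the same fit in the socket
- bottle_foot (a point): centre of that bottle's underside (its origin). The foot is chamfered 3 mm. Two lugs (bayonet ears) stick out of the barrel along the bottle's +y and -y: 10 mm wide along x, from 6 to 14 mm above the underside, reaching 25 mm from the axis
- cap (a joint): angle of that flip cap, rad: 0 = shut flat on the top, 1.57 = upright; starts at 1.6 to 2.0, leaning back to the bottle's +x side. Hinge along y at the +x edge of the bottle's top (17 mm from the axis, 90 mm up). Stiff hinge: stays where it is left, no latch; about 1 N at the lip moves it
- cap_lip (a point): middle of the free edge of that cap, 34 mm from the hinge
- rack: fixed plywood rack 70 x 255 x 40 mm, origin at the centre of its underside, long side along its y. Three places along y (at -85, 0, 85 mm); in each a bottle stands on a floor 5 mm above the bench, in an opening 38 mm square and 35 mm deep with slots for the lugs, so bottles lift straight up and their x, y axes are the rack's. Any place may hold the open bottle
- bottle_b: one of the two like bottles with the cap already shut (cannot be opened); bystander in the rack
- bottle_c: the other like bottle with the cap already shut; bystander in the rack
- shaker: fixed grey bench shaker 170 x 170 x 75 mm, origin at the centre of its underside, z up. In the middle of its top is the bayonet socket: a steel flange 8 mm thick with a 38 mm square opening and two lug slots 14 mm wide along its +y and -y (reaching 27 mm from the centre). Under the flange the lugs can turn, only clockwise from above, from the slots to a stop at about 95 degrees
- socket_mouth (a point): centre of the socket's opening, level with the shaker's top (75 mm above the bench). A bottle let in meets the spring plate with its underside 14 mm below this point; its lugs come clear under the flange, free to turn, at 22 mm; fully home is 30 mm below. Let go after the twist, the spring lifts it back to 22 mm
- plate (a joint): how far the sprung plate in the socket is pushed down, m: 0 at rest, 0.016 fully down (hard stop); takes 4 N to start and 12 N fully down
- glue: standing white glue bottle 60 mm across, 170 mm tall, towards the left edge; bystander; origin under its centre
- try_square: try square lying flat: wooden stock 100 x 22 x 18 mm along its x, steel blade 150 mm along its y; beyond the rack and shaker; bystander
- sanding_block: cork sanding block 70 x 45 x 30 mm, in front of the robot; bystander
- offcut: wood offcut 120 x 45 x 22 mm, beyond the rack and shaker; bystander
- screwdriver: screwdriver lying flat along its x towards the right edge; bystander
- pencil_cup: steel cup 70 mm across, 90 mm tall, beyond the rack and shaker; bystander
Mind the look-alikes: they are no part of the job. What is shaped like the bottle but green or turquoise is not meant. Of the things like the shaker, leave any that is green; of the rest the larger one is meant.

How it is judged:
By the outcome, as a careful person would: the job done as asked, in the order asked, and still so for the second after the job is handed in, while the arm keeps its last pose, push and grip.
It also fails if it takes over 56 s, if anything falls off the work surface, if the arm or the gripper's body presses on something with over 40 N, if the wrist force passes 120 N, or if a joint passes its speed limit or range.

ROBOT

A 6-joint arm with a two-finger parallel gripper is mounted at the origin on the work surface. World frame = base frame: x ahead of the robot, y to its left, z up, the work surface at z = 0. Lengths are in m, angles in rad, forces in N, time in s.
With the tool pointing down it reaches from about 0.275 to 0.75 m from the base axis. Payload 10.2 kg.
Tool frame: the origin (TCP) lies on the centre line of the jaws, within the pads' length; the fingertips stand 17 mm ahead of it and the grasp point (between the pads) lies 2 mm behind it; z points along the fingers, y is the line along which they close (so a half turn about z gives the same grasp; the last joint's range is limited). The gripper opens to 88 mm and grips with 3 to 60 N. Pads are 18 mm wide; open, the fingers measure 123 mm over their backs; the gripper's body (75 mm by 187 mm) begins 45 mm behind the grasp point.
Start: joints at [-1.472, 0.313, 1.498, -0, 1.331, -0.223], TCP at [0.166, -0.498, 0.256] pointing down, gripper open.
Joint ranges: [-2.94, 2.94], [-0.97, 2.17], [0.19, 2.56], [-1.23, 4.37], [0.02, 3.11], [-2.88, 2.88]. Speed limits (rad/s): [2.39, 2.39, 3.01, 3.14, 3.14, 3.14].

INTERFACE

Orientations are given as a unit quaternion [x, y, z, w].
In Python, from cell import manip, viewer gives the robot as it stands.
- The arm moves only by the tool carry_out, never from a script. Its argument "moves" is a list that holds one entry, the list of rows, each a list of 4 numbers: the shift along the world's x, y, z as a fraction of full scale, then the turn about the world's z as a fraction of full scale. A call has 1 to 8 rows; each row is the pose to reach, as a shift and turn from the pose commanded when the call began; what a row does not reach only later rows make up. Full scale, the value 1, is 10 cm for a shift and 45 degrees for a turn. A row lasts 1/8 s, in which the tool goes at most 62.5 mm and 10.7 degrees, less where a joint would pass 70% of its speed; a pose out of reach is approached as far as the arm can. A call with a number of a shift or a turn outside -1 to 1 is refused whole. A call with a gripper value outside its range is refused whole. "claw" is the closure, from -1 (fully open) to 1 (shut), set as the call begins (left out, the last holds). The fingers move at their own pace and stop on an object; "grip_force" is the grip in N (left out, the last holds). Time passes only in rows, so rows that repeat a pose let the fingers close. It gives the time, the measured TCP pose, the force, the opening and the grip force at its end, in the units of the state.
- manip.get_obs(): the state, without advancing time (a new reading comes with each control period).
- viewer.get_image(name): name is "scene" or "top" or "wrist"; returns a dict with "image" (480x640x3 uint8, red, green, blue), "mtx" (3x3 intrinsics, pixels), "R" (3x3) and "t" (3): a world point X has camera coordinates R X + t. Camera axes: x right, y down, z forward; pixel columns grow to the right and rows downward; lengths in m; the calibration is good to about 2 mm. A picture is of the moment at which its call begins. There is no depth.
- manip.close_job(): hands the job in; it is judged then, once.
The state is a dict: "clock": time; "joints": joint angles; "joint_velocities": joint speeds; "joint_efforts": joint torques, N m; "tool_pos": TCP position; "tool_rot": TCP orientation; "force": force on the tool from outside, world axes, zero at the start; "wrist_torque": the same for the moment, N m; "finger_gap": finger opening in m; "gripper_force": force on a finger pad.
Only numpy, scipy, OpenCV 4.12 (cv2) and the standard library are available. Lean on these libraries where they do the work, as an engineer would, in place of code of your own. Each camera call takes 0.05 s, during which the arm holds its last target. There are 200 camera calls.

## Working session

There is one attempt and no reset: what is moved stays moved. The work goes in short steps, Python scripts to look and compute and a tool call to move; the robot and the scene stay as the last step left them, time stands still between calls to the robot, and variables do not carry over. Pictures are saved under pics/ and viewed, at most 10 in all, crops included, and the job is handed in when it is done.

Besides the shell and the picture viewer there is one more tool, called after "Call:" as a command line: name --argument value ..., lists and objects as JSON in quotes. carry_out: Moves the arm, as the interface text tells. Shift numbers are shares of 10 cm and turn numbers shares of 45 degrees, none past 1 either way. Its arguments: {"type":"object","properties":{"moves":{"type":"array","items":{"type":"array","items":{"type":"array","items":{"type":"number","minimum":-1,"maximum":1}}}},"claw":{"type":"number"},"grip_force":{"type":"number"}},"required":["moves"]}

```bash
ls; mkdir -p pics; python3 - <<'E'
from cell import manip, viewer
import cv2,numpy as np
o=manip.get_obs();print(o['clock'],o['tool_pos'],o['tool_rot'],o['finger_gap'])
for n in ['scene','top']:
    d=viewer.get_image(n);cv2.imwrite(f'pics/{n}0.png',d['image'][:,:,::-1]);np.savez(f'pics/{n}0.npz',**d)
    print(n,d['mtx'].round(1).tolist(),d['R'].round(3).tolist(),d['t'].round(3))
E
```

```text
pics
0.0 [ 0.16599404 -0.49782885  0.25515877] [ 9.87084189e-01  1.60201107e-01  3.62636169e-05 -6.38283675e-04] 0.08815798834968265
scene [[440.1, 0.0, 318.4], [0.0, 440.1, 235.8], [0.0, 0.0, 1.0]] [[-0.778, 0.628, -0.017], [0.454, 0.543, -0.707], [-0.434, -0.558, -0.707]] [ 0.415 -0.187  1.389]
top [[487.5, 0.0, 320.3], [0.0, 487.5, 244.9], [0.0, 0.0, 1.0]] [[0.029, -0.999, 0.022], [-0.988, -0.032, -0.153], [0.154, -0.018, -0.988]] [-0.056  0.537  1.183]
```

View pics/scene0.png

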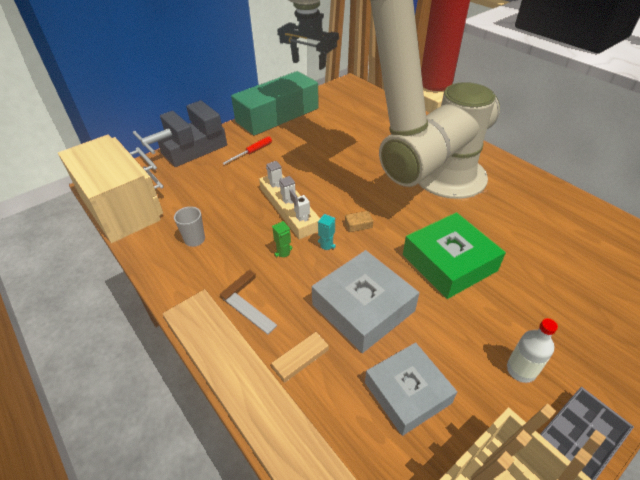

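View pics/top0.png

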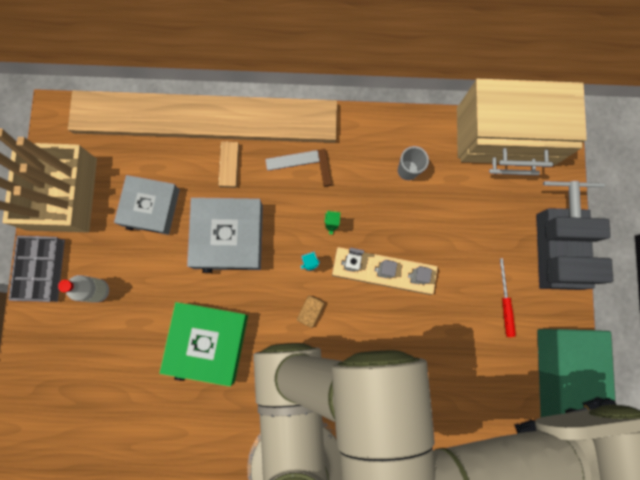

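Scene: the rack has three bottles. In the top view they are at (354,260), white top with a dark ring, which looks open, and at (387,269) and (423,275), both with grey caps shut. Look-alikes are the green bottle (333,220) and the turquoise one (310,262). Shakers are large grey (224,233), small grey (146,203) and green (204,344). I choose the bottle at (354,260) and the large grey shaker, and will check both in a crop.

```bash
cat > h.py <<'E'
import numpy as np,cv2
def load(f): return dict(np.load(f))
def plane(d,uv,z):
    uv=np.atleast_2d(uv).astype(float); R,t,K=d['R'],d['t'],d['mtx']
    c=-R.T@t; r=(R.T@np.linalg.inv(K)@np.c_[uv,np.ones(len(uv))].T).T
    return c+r*((z-c[2])/r[:,2])[:,None]
def proj(d,X):
    p=(d['mtx']@(d['R']@np.atleast_2d(X).T+d['t'][:,None])).T
    return p[:,:2]/p[:,2:]
def big(m):
    c,_=cv2.findContours(m.astype(np.uint8),cv2.RETR_EXTERNAL,cv2.CHAIN_APPROX_NONE)
    return max(c,key=cv2.contourArea).reshape(-1,2)
def rect(P): # world xy pts -> centre,size,angle
    return cv2.minAreaRect((P[:,:2]*1000).astype(np.float32))
E
python3 - <<'E'
from h import *
d=load('pics/top0.npz');s=load('pics/scene0.npz')
im=d['image'];si=s['image']
a=cv2.resize(im[235:305,325:445],None,fx=3.3,fy=3.3,interpolation=cv2.INTER_CUBIC)
b=cv2.resize(im[190:277,180:270],None,fx=4.2,fy=4.2,interpolation=cv2.INTER_CUBIC)
c=cv2.resize(si[155:240,250:345],None,fx=4.1,fy=4.1,interpolation=cv2.INTER_CUBIC)
e=cv2.resize(si[250:345,310:420],None,fx=3.4,fy=3.4,interpolation=cv2.INTER_CUBIC)
o=np.zeros((600,800,3),np.uint8)
def put(i,y,x): 
    h=min(i.shape[0],600-y);w=min(i.shape[1],800-x);o[y:y+h,x:x+w]=i[:h,:w]
put(a,0,0);put(c,240,0);put(b,0,400);put(e[:230],370,400)
cv2.imwrite('pics/crop1.png',o[:,:,::-1])
hsv=cv2.cvtColor(im,cv2.COLOR_RGB2HSV)
# shaker: low saturation; rack: light wood
m=np.zeros(im.shape[:2],bool);m[190:285,183:270]=1
sh=big((hsv[:,:,1]<60)&(hsv[:,:,2]>110)&m)
print('shaker',rect(plane(d,sh,.075)),cv2.boundingRect(sh))
m[:]=0;m[240:300,328:445]=1
print(hsv[262,372],hsv[265,337],hsv[285,380])
r=big((((hsv[:,:,2]>190)&(hsv[:,:,0]<30))|(hsv[:,:,1]<60))&m)
print('rack',rect(plane(d,r,.04)),cv2.boundingRect(r))
for p in [(354,260),(387,269),(423,275)]: print(plane(d,p,.095))
print(plane(d,(224,233),.075))
E
```

```text
shaker ((557.4132080078125, 197.706787109375), (169.92942810058594, 170.551025390625), 0.8659145832061768) (188, 198, 73, 70)
[ 21 103 236] [ 22 103 237] [ 16 143 159]
rack ((482.1822204589844, -201.14109802246094), (256.7275695800781, 75.07575988769531), 80.94868469238281) (332, 247, 105, 47)
[[ 0.4960439  -0.11988431  0.095     ]]
[[ 0.47689358 -0.19931563  0.095     ]]
[[ 0.46520577 -0.28575703  0.095     ]]
[[0.55481784 0.19752088 0.075     ]]
```

View pics/crop1.png

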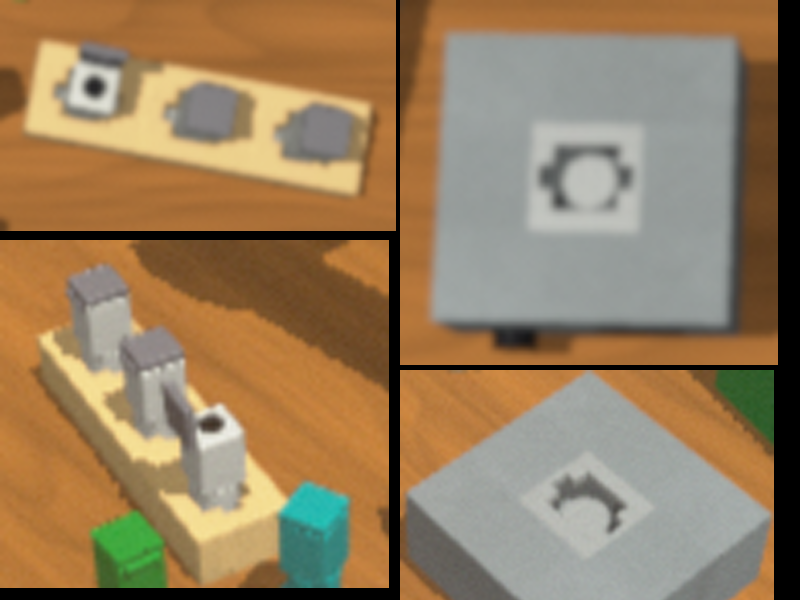

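The crop confirms the choice. The left-most bottle has its grey cap standing open on the far side, towards world +x, crop (105,55). The large grey shaker's lug slots point along world ±y, crop (545,178) and (628,178). The last-joint range means I should grasp with the tool turned about +152.6° from now. Moving above the bottle, jaws shutting.

Call:
carry_out --moves '[[[0.4,0.5,0,0.23],[0.83,0.95,0,0.46],[0.83,0.95,0,0.69],[0.83,0.95,0,0.85]]]' --claw 1

```text
clock: 0.6
tool_pos: [0.2496, -0.4024, 0.2556]
tool_rot: [0.879, 0.478, 0.0, -0.0]
force: [0.8, -0.8, 0.7]
finger_gap: 0.0503
gripper_force: 0.0
```

Call:
carry_out --moves '[[[0.4,0.5,0,0.23],[0.83,0.95,0,0.46],[0.83,0.95,0,0.69],[0.83,0.95,0,0.85]]]'

```text
clock: 1.1
tool_pos: [0.3325, -0.3073, 0.2555]
tool_rot: [0.674, 0.739, 0.0, -0.0]
force: [-0.1, -0.3, 0.3]
finger_gap: 0.01
gripper_force: 0.0
```

Call:
carry_out --moves '[[[0.4,0.5,0,0.23],[0.83,0.95,0,0.46],[0.83,0.95,0,0.69],[0.83,0.95,0,0.85]]]'

```text
clock: 1.6
tool_pos: [0.4154, -0.2122, 0.2554]
tool_rot: [0.394, 0.919, 0.0, -0.0]
force: [-0.3, 0.2, 0.3]
finger_gap: 0.0005
gripper_force: 0.0
```

Call:
carry_out --moves '[[[0.4,0.5,0,0.23],[0.83,0.95,0,0.46],[0.83,0.95,0,0.69],[0.83,0.95,0,0.85],[0.83,0.95,0,0.85],[0.83,0.95,0,0.85]]]'

```text
clock: 2.35
tool_pos: [0.4979, -0.1182, 0.2556]
tool_rot: [0.076, 0.997, 0.0, -0.0]
force: [0.1, 0.7, 0.7]
finger_gap: 0.0004
gripper_force: 0.0
```

```bash
python3 - <<'E'
from cell import manip, viewer
from h import *
o=manip.get_obs();print(o['clock'],o['tool_pos'],o['tool_rot'],o['finger_gap'],o['joints'])
d=viewer.get_image('wrist');cv2.imwrite('pics/w1.png',d['image'][:,:,::-1]);np.savez('pics/w1.npz',**d)
print(-d['R'].T@d['t'])
for n,X in dict(b=[.498,-.118,.095],hinge=[.515,-.121,.095],rackc=[.485,-.202,.04]).items(): print(n,proj(d,X).round())
E
```

```text
2.35 [ 0.49791833 -0.11817402  0.25561873] [ 7.60220391e-02  9.97106130e-01  4.93532837e-05 -1.16344484e-04] 0.00041175470880551934 [-4.62289113e-01  2.83877971e-01  1.53694582e+00  3.91236099e-06
  1.32102159e+00 -1.88089549e+00]
[ 0.41865309 -0.10564712  0.38505742]
b [[318. 223.]]
hinge [[317. 242.]]
rackc [[233. 208.]]
```

View pics/w1.png

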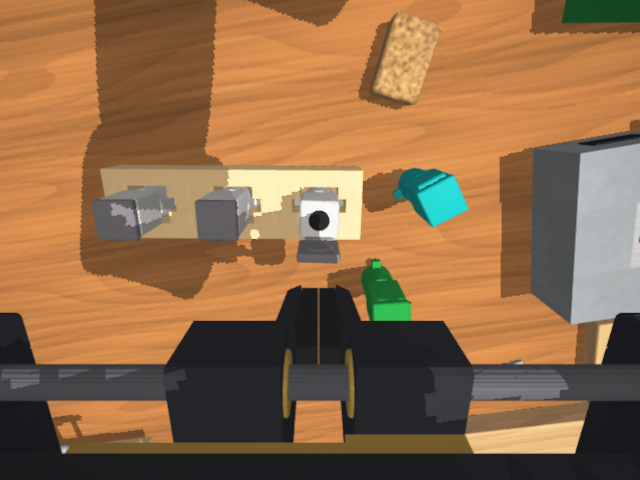

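The wrist picture agrees. The open bottle's mouth is at (319,220) against a predicted (318,223), and its cap stands on the +x side at (319,250). The shut bottles are at (225,215) and (125,215), the green one at (385,290) and the turquoise one at (435,195). Next: refine the bottle position.

```bash
python3 - <<'E'
from h import *
d=load('pics/w1.npz');im=d['image'];hsv=cv2.cvtColor(im,cv2.COLOR_RGB2HSV)
m=np.zeros(im.shape[:2],bool);m[160:245,90:370]=1
r=big((hsv[:,:,0]>15)&(hsv[:,:,0]<32)&(hsv[:,:,1]>50)&(hsv[:,:,2]>120)&m)
print('rack',rect(plane(d,r,.04)),cv2.boundingRect(r))
m[:]=0;m[205:236,300:340]=1
k=big((hsv[:,:,2]<70)&m);print('mouth',cv2.minEnclosingCircle(k),plane(d,cv2.minEnclosingCircle(k)[0],.095))
m[:]=0;m[180:262,292:348]=1
w=big((hsv[:,:,1]<40)&(hsv[:,:,2]>215)&m);x,y,ww,h=cv2.boundingRect(w);print('white',x,y,ww,h)
print('front edge of top',plane(d,(x+ww/2,y+h),.095), 'W',ww/ (d['mtx'][0,0]/.29))
c=big((hsv[:,:,1]<60)&(hsv[:,:,2]>40)&(hsv[:,:,2]<150)&m&(np.arange(480)[:,None]>236));print('cap',cv2.boundingRect(c),rect(c/1000.))
for i in range(184,266,3): print(i,im[i,308])
print([ (z,plane(d,(319,262),z)[0].round(4)) for z in(.095,.125)])
E
```

```text
rack ((479.91015625, -200.59169006347656), (256.16668701171875, 74.52373504638672), 80.9110336303711) (100, 165, 264, 75)
mouth ((318.5776672363281, 220.19903564453125), 9.829946517944336) [[ 0.49579837 -0.11710299  0.095     ]]
white 301 201 38 37
front edge of top [[ 0.51177234 -0.11829208  0.095     ]] W 0.03135473550604158
cap (297, 237, 43, 25) ((318.0, 249.0), (24.0, 42.0), 90.0)
184 [254 243 187]
187 [197 168 129]
190 [126 125 121]
193 [142 141 137]
196 [147 145 141]
199 [155 152 148]
202 [247 246 243]
205 [250 249 246]
208 [250 249 246]
211 [249 249 246]
214 [168 166 161]
217 [149 146 143]
220 [134 132 129]
223 [144 141 138]
226 [169 166 162]
229 [168 165 160]
232 [168 167 161]
235 [167 165 160]
238 [101  98 101]
241 [78 76 78]
244 [77 76 78]
247 [81 78 81]
250 [80 76 79]
253 [84 80 84]
256 [100  97 100]
259 [98 95 98]
262 [150 109  85]
265 [216 143  80]
[(0.095, array([ 0.5338, -0.1225,  0.095 ])), (0.125, array([ 0.5219, -0.1208,  0.125 ]))]
```

Bottle axis is at about (0.4957,-0.1170) and the yaw is -9.1°. The mouth and the rack's place agree within 1 mm. Going round to the far side of the cap.

Call:
carry_out --moves '[[[0.3,-0.04,0,-0.01],[0.57,-0.085,-0.1,-0.01],[0.57,-0.085,-0.5,-0.01],[0.57,-0.085,-0.9,-0.01],[0.57,-0.085,-0.9,-0.01]]]'

```text
clock: 3.02
tool_pos: [0.5539, -0.1262, 0.1635]
tool_rot: [0.079, 0.997, 0.001, -0.003]
force: [-0.8, 0.2, 0.6]
finger_gap: -0.0004
gripper_force: 0.0
```

Call:
carry_out --moves '[[[0,0,-0.2,0],[0,0,-0.37,0],[0,0,-0.37,0]]]'

```text
clock: 3.4
tool_pos: [0.5549, -0.1265, 0.1286]
tool_rot: [0.079, 0.997, 0.0, -0.0]
force: [0.5, -0.5, -0.5]
finger_gap: 0.0005
gripper_force: 0.0
```

Call:
carry_out --moves '[[[-0.08,0.013,0,0],[-0.16,0.026,0,0],[-0.24,0.038,0,0],[-0.32,0.051,0,0],[-0.4,0.064,0,0],[-0.48,0.077,0,0],[-0.56,0.09,0,0],[-0.62,0.099,0,0]]]'

```text
clock: 4.4
tool_pos: [0.4923, -0.1165, 0.1285]
tool_rot: [0.079, 0.997, 0.0, -0.0]
force: [0.1, 0.2, -0.0]
finger_gap: 0.0004
gripper_force: 0.3
```

Call:
carry_out --moves '[[[0,0,-0.04,0],[0,0,-0.08,0],[0,0,-0.1,0],[0,0,-0.1,0]]]'

```text
clock: 4.9
tool_pos: [0.4953, -0.1176, 0.1209]
tool_rot: [0.079, 0.997, -0.001, 0.003]
force: [2.1, 0.8, 17.7]
finger_gap: 0.0002
gripper_force: 8.8
```

17.7 N with the fingertips at 104 mm, the height of the shut cap. Lifting off and looking.

Call:
carry_out --moves '[[[0,0,0.4,0],[0,0,0.8,0],[0,0,0.95,0],[0,0,0.95,0],[0,0,0.95,0]]]' --claw -0.3

```text
clock: 5.52
tool_pos: [0.4925, -0.1165, 0.2121]
tool_rot: [0.079, 0.997, 0.001, -0.001]
force: [-0.6, -0.2, 0.3]
finger_gap: 0.0484
gripper_force: 0.0
```

```bash
python3 - <<'E'
from cell import manip, viewer
from h import *
o=manip.get_obs();print(o['clock'],o['tool_pos'],o['tool_rot'],o['finger_gap'],o['force'])
d=viewer.get_image('wrist');np.savez('pics/w2.npz',**d)
s=viewer.get_image('scene');np.savez('pics/s2.npz',**s)
im=np.zeros((480,800,3),np.uint8);im[:,:400]=cv2.resize(d['image'][100:340,150:350],(400,480));im[:,400:]=cv2.resize(s['image'][150:246,260:340],(400,480))
cv2.imwrite('pics/v2.png',im[:,:,::-1])
for X in [[.4957,-.117,.103],[.5125,-.1197,.103],[.479,-.1144,.103]]: print(proj(d,X).round(1))
E
```

```text
5.525 [ 0.49254746 -0.11646072  0.21205203] [ 7.86156828e-02  9.96904017e-01  5.22600374e-04 -1.29665708e-03] 0.04841271600031582 [-0.58465751 -0.15471239  0.31913472]
[[317.5 246.5]]
[[317.4 268.5]]
[[317.4 223.9]]
```

View pics/v2.png

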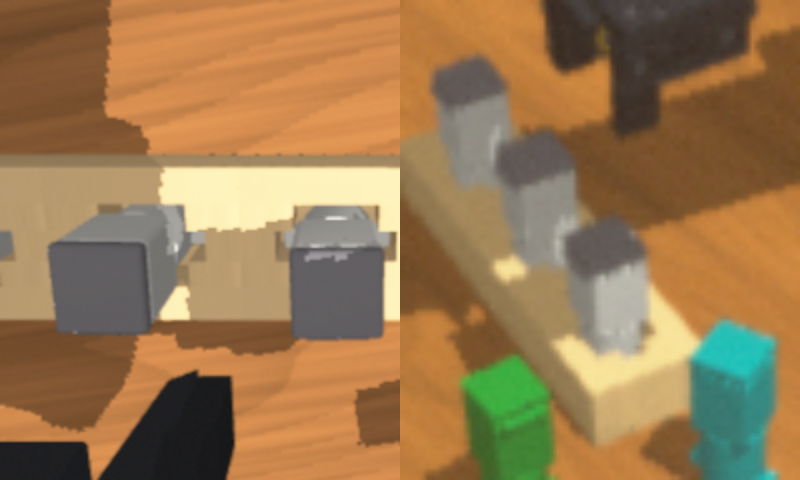

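The cap lies flat, with its outline at (318.5,246) in the wrist frame against a predicted (317.5,246.5). The neighbours have not moved. Descending to grasp.

Call:
carry_out --moves '[[[0.03,0,0,0],[0.03,0,-0.3,0],[0.03,0,-0.6,0],[0.03,0,-0.9,0],[0.03,0,-0.9,0]]]'

```text
clock: 6.25
tool_pos: [0.4952, -0.1162, 0.1221]
tool_rot: [0.079, 0.997, 0.001, -0.002]
force: [0.3, -0.4, 0.7]
finger_gap: 0.0573
gripper_force: 0.0
```

Call:
carry_out --moves '[[[0,0,-0.2,0],[0,0,-0.4,0],[0,0,-0.47,0],[0,0,-0.47,0],[0,0,-0.47,0]]]'

```text
clock: 6.88
tool_pos: [0.4965, -0.1169, 0.0777]
tool_rot: [0.079, 0.997, -0.0, 0.001]
force: [-0.1, -0.6, -0.1]
finger_gap: 0.0576
gripper_force: 0.0
```

Call:
carry_out --moves '[[[0,0,0,0],[0,0,0,0],[0,0,0,0],[0,0,0,0],[0,0,0,0],[0,0,0,0]]]' --claw 1 --grip_force 45

```text
clock: 7.62
tool_pos: [0.4961, -0.1167, 0.0769]
tool_rot: [0.079, 0.997, -0.0, 0.0]
force: [-1.4, 0.4, 3.9]
finger_gap: 0.0339
gripper_force: 45.0
```

Gripped at a gap of 33.9 mm. Lifting straight up, then carrying it to a viewpoint just beyond the socket.

Call:
carry_out --moves '[[[0,0,0.15,0],[0,0,0.35,0],[0,0,0.6,0],[0,0,0.9,0],[0,0,1,0]]]'

```text
clock: 8.25
tool_pos: [0.4964, -0.1168, 0.1786]
tool_rot: [0.079, 0.997, -0.001, 0.001]
force: [0.3, 0.0, -2.6]
finger_gap: 0.0334
gripper_force: 45.0
```

Call:
carry_out --moves '[[[0,0,0.3,0],[0,0.1,0.6,0],[0.13,0.4,0.6,0.03],[0.26,0.79,0.6,0.055]]]'

```text
clock: 8.75
tool_pos: [0.5221, -0.0372, 0.2364]
tool_rot: [0.057, 0.998, -0.0, -0.0]
force: [0.2, -0.2, -1.2]
finger_gap: 0.0337
gripper_force: 45.0
```

Call:
carry_out --moves '[[[0.13,0.4,0,0.03],[0.26,0.79,0,0.055]]]'

```text
clock: 9.0
tool_pos: [0.548, 0.0427, 0.2361]
tool_rot: [0.035, 0.999, 0.0, -0.001]
force: [0.4, -0.8, -1.4]
finger_gap: 0.034
gripper_force: 45.0
```

Call:
carry_out --moves '[[[0.13,0.4,0,0.03],[0.26,0.79,0,0.055]]]'

```text
clock: 9.25
tool_pos: [0.574, 0.1217, 0.236]
tool_rot: [0.013, 1.0, -0.0, -0.001]
force: [0.5, -1.1, -1.6]
finger_gap: 0.0336
gripper_force: 45.0
```

Call:
carry_out --moves '[[[0.13,0.4,0,0.03],[0.26,0.79,0,0.055],[0.26,0.79,0,0.055],[0.26,0.79,0,0.055]]]'

```text
clock: 9.75
tool_pos: [0.5998, 0.1989, 0.236]
tool_rot: [-0.008, 1.0, -0.0, -0.001]
force: [-0.1, -0.4, -2.9]
finger_gap: 0.0336
gripper_force: 45.0
```

```bash
python3 - <<'E'
from cell import manip, viewer
from h import *
o=manip.get_obs();print(o['clock'],o['tool_pos'],o['tool_rot'],o['finger_gap'],o['force'])
for n in ['wrist','top']:
    d=viewer.get_image(n);np.savez(f'pics/{n}3.npz',**d);cv2.imwrite(f'pics/{n}3.png',d['image'][:,:,::-1])
    print(proj(d,[.5565,.1977,.075]).round(1))
E
```

```text
9.75 [0.59976044 0.19889863 0.23602128] [-7.64886510e-03  9.99970481e-01 -2.36528804e-04 -6.90391616e-04] 0.03356311624181348 [-0.12158736 -0.3857688  -2.86288775]
[[317.2 171.8]]
[[224.  232.3]]
```

View pics/wrist3.png

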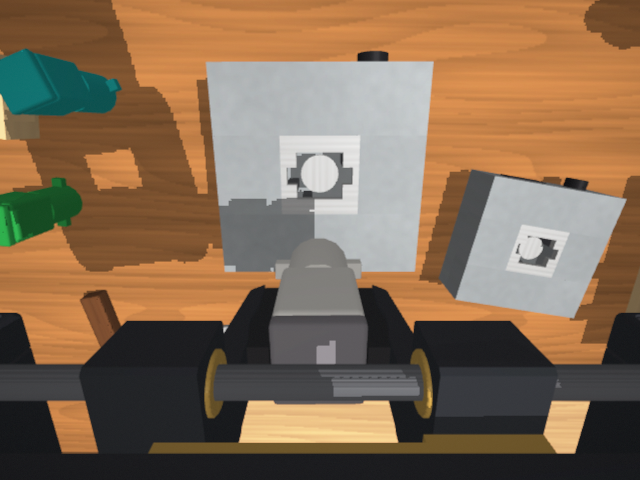

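The wrist view shows the socket centre near (319,174), the large shaker's top spanning (207..433, 62..272), and the held bottle with its foot at (319,245) and lugs at (281,268) and (359,268). The arm's shadow covers the lower left of the shaker top. Next: measure the edges.

```bash
python3 - <<'E'
from h import *
d=load('pics/wrist3.npz');g=cv2.cvtColor(d['image'],cv2.COLOR_RGB2GRAY).astype(int)
print('row145',[(c,g[145,c]) for c in list(range(276,286))+list(range(354,364))])
print('col340',[(r,g[r,340]) for r in list(range(130,160))+list(range(190,220))])
print('col300',[(r,g[r,300]) for r in list(range(144,160))+list(range(190,205))])
print('row176',g[176,280:362].tolist())
print('row158',g[158,285:355].tolist())
print('lugrow268',g[268,265:285].tolist(),g[268,352:372].tolist())
hsv=cv2.cvtColor(d['image'],cv2.COLOR_RGB2HSV)
m=np.zeros(g.shape,bool);m[55:200,195:445]=1
s=big((hsv[:,:,1]<50)&(hsv[:,:,2]>150)&m)
P=plane(d,s,.075)
for a,b in (((80,195),0),((80,195),1)):
    k=(s[:,1]>80)&(s[:,1]<195)&((s[:,0]<320) if b==0 else (s[:,0]>320)); q=P[k]; f=np.polyfit(q[:,0],q[:,1],1); print('side y at x=.557',np.polyval(f,.557),np.degrees(np.arctan(f[0])))
k=(s[:,1]<75)&(s[:,0]>230)&(s[:,0]<350);f=np.polyfit(P[k][:,1],P[k][:,0],1);print('near edge x at y=.198',np.polyval(f,.198),-np.degrees(np.arctan(f[0])))
E
```

```text
row145 [(276, np.int64(180)), (277, np.int64(181)), (278, np.int64(179)), (279, np.int64(194)), (280, np.int64(214)), (281, np.int64(215)), (282, np.int64(215)), (283, np.int64(216)), (284, np.int64(216)), (285, np.int64(217)), (354, np.int64(231)), (355, np.int64(231)), (356, np.int64(231)), (357, np.int64(232)), (358, np.int64(231)), (359, np.int64(222)), (360, np.int64(195)), (361, np.int64(187)), (362, np.int64(188)), (363, np.int64(188))]
col340 [(130, np.int64(190)), (131, np.int64(189)), (132, np.int64(189)), (133, np.int64(188)), (134, np.int64(187)), (135, np.int64(201)), (136, np.int64(223)), (137, np.int64(224)), (138, np.int64(227)), (139, np.int64(229)), (140, np.int64(230)), (141, np.int64(228)), (142, np.int64(225)), (143, np.int64(223)), (144, np.int64(224)), (145, np.int64(228)), (146, np.int64(230)), (147, np.int64(229)), (148, np.int64(225)), (149, np.int64(223)), (150, np.int64(221)), (151, np.int64(214)), (152, np.int64(172)), (153, np.int64(101)), (154, np.int64(78)), (155, np.int64(77)), (156, np.int64(76)), (157, np.int64(77)), (158, np.int64(76)), (159, np.in
[... 1813 characters left out ...]
, 217, 217, 219, 218, 208, 164, 110, 109, 107, 108, 109, 108, 108, 108, 108, 108, 119, 162, 208, 223, 222, 218, 216, 215, 218, 221, 223, 221, 219, 219, 222, 223, 223, 222, 220, 219, 219, 221, 211, 175, 132, 108, 110, 109, 109, 109, 109, 109, 102, 76, 43, 87, 178, 224, 225, 225, 225, 225, 225, 225, 225, 225, 225, 226]
lugrow268 [109, 109, 110, 109, 109, 146, 181, 180, 153, 110, 134, 157, 161, 161, 161, 162, 160, 161, 160, 156] [156, 161, 160, 161, 160, 161, 161, 161, 156, 166, 184, 183, 184, 182, 181, 181, 182, 183, 183, 184]
side y at x=.557 0.16192990264396534 41.181708070961584
side y at x=.557 0.235670497416553 -39.03662711322331
near edge x at y=.198 0.4751698126622636 0.8872009371187447
```

```bash
python3 - <<'E'
from h import *
d=load('pics/wrist3.npz');P=lambda u,v,z=.075:plane(d,(u,v),z)[0][:2].round(4)
print('flange L/R',P(279.2,145),P(359.8,145),'near/far',P(340,135.2),P(340,213.9))
print('opening near/far',P(340,152.4),P(340,198.6),'L/R',P(296,158),P(342.7,158))
print('slots',P(286.3,176),P(352,176))
# held lugs: visible lug tops at approx z=foot+10
for z in(.170,.174,.178): print('lug tips',z,P(274.5,268,z),P(360.5,268,z))
g=cv2.cvtColor(d['image'],cv2.COLOR_RGB2GRAY)
for r in (250,256): print(r,g[r,285:355].tolist())
print('col319',g[225:320,319].tolist());print('col277',g[255:285,278].tolist(),g[255:285,358].tolist())
X=np.array([.5998,.1989,0])
for z in(.164,.167,.178): print(z,proj(d,X+[0,0,z]).round(1),proj(d,X+[-.0175,0,z]).round(1),proj(d,X+[-.005,.025,z]).round(1),proj(d,X+[-.005,-.025,z]).round(1))
t=load('pics/top0.npz');tg=cv2.cvtColor(t['image'],cv2.COLOR_RGB2GRAY)
m=np.zeros(tg.shape,bool);m[205:262,195:255]=1
f=big((tg>190)&m);print('top flange',rect(plane(t,f,.075)))
E
```

```text
flange L/R [0.5357 0.167 ] [0.5347 0.2315] near/far [0.5275 0.2154] [0.5916 0.2176]
opening near/far [0.5407 0.2158] [0.5785 0.2171] L/R [0.5457 0.1804] [0.5451 0.2182]
slots [0.5603 0.1723] [0.5595 0.2263]
lug tips 0.17 [0.6022 0.173 ] [0.6013 0.2247]
lug tips 0.174 [0.6005 0.1735] [0.5997 0.2242]
lug tips 0.178 [0.5988 0.174 ] [0.598  0.2236]
250 [107, 107, 109, 109, 109, 109, 109, 108, 110, 115, 116, 118, 119, 120, 120, 121, 122, 122, 122, 122, 123, 123, 124, 124, 124, 124, 125, 125, 125, 125, 124, 125, 125, 125, 126, 125, 125, 125, 125, 125, 124, 123, 124, 124, 125, 123, 122, 123, 123, 122, 121, 122, 120, 119, 119, 119, 122, 148, 177, 185, 185, 185, 186, 185, 185, 186, 186, 186, 187, 186]
256 [107, 107, 108, 108, 108, 107, 111, 115, 117, 118, 118, 121, 121, 122, 122, 122, 123, 123, 124, 124, 124, 125, 124, 125, 126, 126, 126, 125, 124, 124, 125, 125, 125, 125, 125, 125, 125, 125, 125, 125, 125, 125, 126, 124, 125, 124, 124, 123, 122, 122, 122, 123, 122, 121, 121, 120, 119, 118, 118, 127, 162, 186, 186, 187, 186, 186, 187, 187, 189, 188]
col319 [184, 184, 183, 182, 183, 182, 181, 
[... 366 characters left out ...]
28, 128, 128, 127, 130, 136, 142, 148, 153, 149, 117, 72, 72, 74, 74]
col277 [107, 107, 107, 107, 114, 125, 126, 127, 136, 155, 160, 161, 161, 161, 161, 161, 161, 161, 161, 161, 159, 159, 161, 158, 149, 151, 147, 140, 136, 136] [186, 186, 186, 175, 146, 127, 128, 130, 144, 161, 161, 162, 161, 161, 161, 161, 161, 161, 161, 160, 160, 159, 158, 149, 138, 144, 142, 135, 134, 134]
0.164 [[317.6 261.3]] [[318.1 234.1]] [[358.6 254.3]] [[276.9 253.1]]
0.167 [[317.6 263.1]] [[318.1 235.6]] [[359.2 256. ]] [[276.3 254.8]]
0.178 [[317.6 270.2]] [[318.1 241.5]] [[361.3 262.8]] [[274.1 261.5]]
top flange ((554.8704223632812, 196.3101043701172), (19.91602325439453, 17.032344818115234), 3.326555013656616)
```

```bash
python3 - <<'E'
from h import *
d=load('pics/wrist3.npz')
for dx in(0,.001,.002):
  X=np.array([.5998+dx,.1989,0])
  print(dx,[proj(d,X+[-r,0,z])[0,1].round(1) for r,z in((.0145,.164),(.0175,.167),(.017,.254))],[proj(d,X+[-.005,.023,z])[0,1].round(1) for z in(.170,.178)])
E
```

```text
0 [np.float64(238.9), np.float64(235.6), np.float64(310.2)] [np.float64(257.8), np.float64(262.8)]
0.001 [np.float64(240.5), np.float64(237.3), np.float64(312.7)] [np.float64(259.3), np.float64(264.4)]
0.002 [np.float64(242.0), np.float64(238.9), np.float64(315.1)] [np.float64(260.9), np.float64(266.0)]
```

In the same image, the socket centre is at (0.5598,0.1994) with yaw 0.9°. The bottle axis sits about 1.2 mm ahead of the TCP in x, from the lugs and foot edge. TCP target is therefore (0.5586,0.1994).

Call:
carry_out --moves '[[[-0.2,0,0,0],[-0.412,0.005,0,0],[-0.412,0.005,-0.3,0],[-0.412,0.005,-0.6,0],[-0.412,0.005,-0.78,0],[-0.412,0.005,-0.78,0],[-0.412,0.005,-0.78,0]]]'

```text
clock: 10.72
tool_pos: [0.5593, 0.1995, 0.1598]
tool_rot: [-0.007, 1.0, 0.0, 0.001]
force: [0.8, 1.0, -2.0]
finger_gap: 0.0336
gripper_force: 45.0
```

```bash
python3 - <<'E'
from cell import manip, viewer
from h import *
o=manip.get_obs();print(o['clock'],o['tool_pos'],o['tool_rot'],o['finger_gap'],o['force'])
im=[]
for n,(r,c) in dict(wrist=(170,220),scene=(215,310)).items():
    d=viewer.get_image(n);np.savez(f'pics/{n}4.npz',**d)
    k=d['image'][r:r+200,c:c+200] if n=='wrist' else d['image'][r:r+100,c:c+100]
    im.append(cv2.resize(k,(400,400)))
cv2.imwrite('pics/v4.png',np.hstack(im)[:,:,::-1])
E
```

```text
10.725 [0.55925386 0.1994643  0.15983114] [-7.42879150e-03  9.99972099e-01  9.28322225e-05  7.78251095e-04] 0.033641358316978905 [ 0.7556755   0.96609027 -1.96965042]
```

View pics/v4.png

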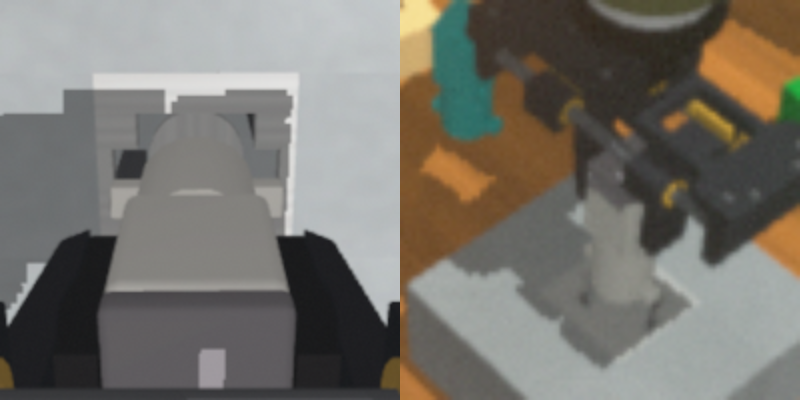

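The foot sits over the opening. Crop: lugs span x 110–285, flange 95–298, both centred at about 197. Lowering gently.

Call:
carry_out --moves '[[[0,0,-0.05,0],[0,0,-0.1,0],[0,0,-0.15,0],[0,0,-0.2,0],[0,0,-0.2,0],[0,0,-0.2,0]]]'

```text
clock: 11.58
tool_pos: [0.5589, 0.1999, 0.1388]
tool_rot: [-0.008, 1.0, 0.0, 0.0]
force: [0.2, -0.5, -2.5]
finger_gap: 0.0338
gripper_force: 45.0
```

Call:
carry_out --moves '[[[0,0,-0.03,0],[0,0,-0.06,0],[0,0,-0.09,0],[0,0,-0.12,0],[0,0,-0.12,0],[0,0,-0.12,0]]]'

```text
clock: 12.32
tool_pos: [0.5589, 0.1998, 0.1271]
tool_rot: [-0.008, 1.0, 0.0, 0.0]
force: [-1.7, -0.9, 4.5]
finger_gap: 0.0338
gripper_force: 45.0
```

It is in the slots and on the spring: about 7 N at 6 mm of plate travel, as specified. Pushing further so the lugs clear the flange, then turning clockwise.

Call:
carry_out --moves '[[[0,0,-0.03,0],[0,0,-0.07,0],[0,0,-0.07,0],[0,0,-0.07,0]]]'

```text
clock: 12.82
tool_pos: [0.559, 0.1999, 0.1204]
tool_rot: [-0.008, 1.0, 0.0, 0.0]
force: [-2.9, -0.3, 8.5]
finger_gap: 0.0337
gripper_force: 45.0
```

Call:
carry_out --moves '[[[0,0.002,0,-0.15],[0.001,0.004,0,-0.3],[0.002,0.006,0,-0.5],[0.003,0.007,0,-0.7],[0.004,0.008,0,-0.85],[0.004,0.008,0,-1],[0.004,0.008,0,-1]]]'

```text
clock: 13.7
tool_pos: [0.5601, 0.2008, 0.1207]
tool_rot: [0.376, 0.927, 0.001, 0.001]
force: [-0.2, -0.1, 7.4]
finger_gap: 0.0334
gripper_force: 45.0
```

Call:
carry_out --moves '[[[0.002,0.001,0,-0.2],[0.004,0.002,0,-0.4],[0.005,0.003,0,-0.6],[0.007,0.004,0,-0.8],[0.008,0.004,0,-0.95],[0.008,0.004,0,-0.95],[0.008,0.004,0,-0.95]]]'

```text
clock: 14.58
tool_pos: [0.5609, 0.2011, 0.1208]
tool_rot: [0.688, 0.726, 0.001, 0.001]
force: [1.0, -0.2, 6.6]
finger_gap: 0.0337
gripper_force: 45.0
```

Call:
carry_out --moves '[[[0,0,-0.02,-0.03],[0,0,-0.04,-0.06],[0,0,-0.05,-0.09],[0,0,-0.05,-0.12],[0,0,-0.05,-0.15],[0,0,-0.05,-0.15]]]'

```text
clock: 15.32
tool_pos: [0.561, 0.2006, 0.1168]
tool_rot: [0.729, 0.685, 0.001, 0.001]
force: [-2.9, -5.0, 17.0]
finger_gap: 0.0336
gripper_force: 45.0
```

```bash
python3 - <<'E'
from cell import manip
import numpy as np
o=manip.get_obs();q=o['tool_rot'];print(o['clock'],o['tool_pos'],np.degrees(2*np.arctan2(q[1],q[0])),o['force'],o['wrist_torque'],o['finger_gap'],o['joints'])
E
```

```text
15.325 [0.56098803 0.20060282 0.11680133] 86.42080161105645 [-2.93831803 -5.04786242 17.04417766] [-0.86163454  0.63348493  0.30918012] 0.033645942399057466 [ 0.14751481  0.59956085  1.44474728 -0.00160914  1.09408797  0.21071969]
```

Call:
carry_out --moves '[[[0,0,-0.01,-0.02],[0,0,-0.01,-0.04],[0,0,-0.01,-0.06],[0,0,-0.01,-0.06],[0,0,-0.01,-0.06]]]'

```text
clock: 15.95
tool_pos: [0.561, 0.2003, 0.1168]
tool_rot: [0.744, 0.668, 0.001, 0.002]
force: [-5.7, -6.6, 23.7]
finger_gap: 0.0337
gripper_force: 45.4
```

```bash
python3 - <<'E'
from cell import manip,viewer
from h import *
o=manip.get_obs();q=o['tool_rot'];print(o['clock'],o['tool_pos'],np.degrees(2*np.arctan2(q[1],q[0])),o['force'],o['wrist_torque'],o['finger_gap'])
w=viewer.get_image('wrist')['image'];s=viewer.get_image('scene')['image']
o=np.hstack([cv2.resize(w,(400,300)),cv2.resize(s[150:330,240:480],(400,300))]);cv2.imwrite('pics/v5.png',o[:,:,::-1])
E
```

```text
15.95 [0.56104134 0.2002751  0.11676126] 83.83771710040565 [-5.69210651 -6.64454868 23.74228022] [-1.27615608  1.34375796  1.06111779] 0.033685446256572986
```

View pics/v5.png

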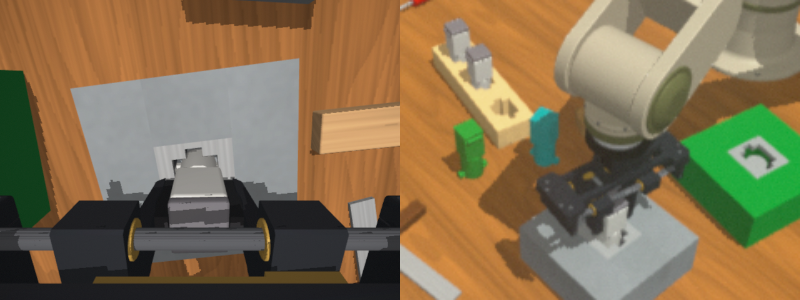

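The picture shows the bottle gripped in the large grey shaker's socket, turned across the slots, with the other two bottles and the bench things in place. Torque rose to 1.06 N m at about 97°, which is the stop. Height stayed at 116.8 mm while the push rose to 24 N, so it is fully home. Handing in.

```bash
python3 -c "
from cell import manip
print(manip.close_job())"
```

```text
the job is handed in; nothing more can be done
None
```

I pressed the open cap shut and moved the bottle to the large grey shaker, where I handed in the job with it still gripped, twisted to the stop and pressed fully home; the verdict was not shown.

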